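# Make up two formulation kits

### The job

Make up the two ingredient kits for today's batches: into the yellow tray put the amber bottle with the black cap, the white square jar with the blue cap and the aluminium tin; into the blue tray put the green bottle and the white bottle with the red cap. Stand each thing upright on the floor of a pocket of its own (any pocket of the right tray), setting it down without dropping or tipping it, and leave the amber bottle with the white cap, the white bottle with the yellow cap and the brass weight standing where they are.

Things in the scene. Friction and masses are not known exactly. Their poses are not given: they have to be found in the camera images.
- amber_black_c (a point): brown amber bottle with a BLACK cap and white label, round, body 44 mm in diameter, loose, standing upright; 96 mm tall overall, the straight part to grip runs from its foot up to 60 mm. This point is its centre, half-way up (48 mm above its foot); z points up along it
- square_blue_c (a point): white square jar with a BLUE round cap; body 44 x 44 mm, its flat sides across the x and y axes, loose, standing upright; 80 mm tall overall, the straight part to grip runs from its foot up to 56 mm. This point is its centre, half-way up (40 mm above its foot); z points up along it
- tin_c (a point): plain bare-aluminium round tin with a metal lid, 48 mm in diameter, loose, standing upright; 70 mm tall overall, the straight part to grip runs from its foot up to 68 mm. This point is its centre, half-way up (35 mm above its foot); z points up along it
- green_bottle_c (a point): dark green bottle with a GREEN cap and white label, round, body 42 mm in diameter, loose, standing upright; 100 mm tall overall, the straight part to grip runs from its foot up to 62 mm. This point is its centre, half-way up (50 mm above its foot); z points up along it
- white_red_c (a point): white round bottle with a RED cap and pink label, body 44 mm in diameter, loose, standing upright; 86 mm tall overall, the straight part to grip runs from its foot up to 58 mm. This point is its centre, half-way up (43 mm above its foot); z points up along it
- yellow_tray: yellow plastic kit tray, fixed to the bench, 232 x 80 mm, with three square pockets in a row along its x axis. Origin under the middle of the tray at bench height; x along its length, y across, z up. Pocket centres at x = -76, 0 and +76 mm, y = 0; each pocket is 72 x 72 mm inside, its floor 4 mm above the origin; walls 4 mm thick (dividers too), rim 16 mm above the origin
- blue_tray: blue plastic kit tray, fixed to the bench, 232 x 80 mm, with three square pockets in a row along its x axis. Origin under the middle of the tray at bench height; x along its length, y across, z up. Pocket centres at x = -76, 0 and +76 mm, y = 0; each pocket is 72 x 72 mm inside, its floor 4 mm above the origin; walls 4 mm thick (dividers too), rim 16 mm above the origin
- amber_white_c (a point): bystander, to be left alone: brown amber bottle with a WHITE cap, 44 mm in diameter, 96 mm tall, loose; this point is its centre, half-way up
- white_yellow_c (a point): bystander, to be left alone: white round bottle with a YELLOW cap, 44 mm in diameter, 86 mm tall, loose; this point is its centre, half-way up
- weight_c (a point): bystander, to be left alone: brass balance weight with a knob on top, 36 mm in diameter, 52 mm tall, loose; this point is its centre, half-way up
Mind the look-alikes: they are no part of the job. Leave any purple look-alike of the part that bears green_bottle_c alone.

How it is judged (in metres and radians):
At the end, for the whole second after the job is handed in: The five named things stand in pockets of their right trays: foot within 5 mm of the pocket floor, centre within 108 mm along and 32 mm across of the tray's middle, upright within 0.12 rad, at rest; the other two bottles and the weight stand upright within 30 mm of where they began (x of amber_black_c in the frame of yellow_tray between -0.108 and 0.108 m and y of amber_black_c in the frame of yellow_tray between -0.032 and 0.032 m and z of amber_black_c in the frame of yellow_tray between 0.047 and 0.057 m and angle between each of amber_black_c, square_blue_c, tin_c, green_bottle_c, white_red_c, amber_white_c, white_yellow_c, weight_c's own z axis and vertical below 0.12 rad and linear speed of each of amber_black, square_blue, tin, green_bottle, white_red, amber_white, white_yellow, weight below 0.02 m/s and angular speed of each of amber_black, square_blue, tin, green_bottle, white_red below 0.3 rad/s and x of square_blue_c in the frame of yellow_tray between -0.108 and 0.108 m and y of square_blue_c in the frame of yellow_tray between -0.032 and 0.032 m and z of square_blue_c in the frame of yellow_tray between 0.039 and 0.049 m and x of tin_c in the frame of yellow_tray between -0.108 and 0.108 m and y of tin_c in the frame of yellow_tray between -0.032 and 0.032 m and z of tin_c in the frame of yellow_tray between 0.034 and 0.044 m and x of green_bottle_c in the frame of blue_tray between -0.108 and 0.108 m and y of green_bottle_c in the frame of blue_tray between -0.032 and 0.032 m and z of green_bottle_c in the frame of blue_tray between 0.049 and 0.059 m and x of white_red_c in the frame of blue_tray between -0.108 and 0.108 m and y of white_red_c in the frame of blue_tray between -0.032 and 0.032 m and z of white_red_c in the frame of blue_tray between 0.042 and 0.052 m and distance of each of amber_white_c, white_yellow_c, weight_c from where it was at the start of the episode below 0.03 m); the robot touches nothing.
It fails at once if a bystander (amber bottle with white cap, white bottle with yellow cap, brass weight) was shifted by more than 30 mm (distance of any of amber_white_c, white_yellow_c, weight_c from where it was at the start of the episode above 0.03 m).
It fails at once if a thing was tipped over (more than about 45 degrees from upright) (angle between any of amber_black_c, square_blue_c, tin_c, green_bottle_c, white_red_c, amber_white_c, white_yellow_c, weight_c's own z axis and vertical above 0.8 rad).
It fails at once if a thing was dropped (falling free at more than 0.6 m/s, a drop of about 20 mm) ((linear speed of amber_black above 0.6 m/s and contact force between the fingers and amber_black below 0.05 N) or (linear speed of square_blue above 0.6 m/s and contact force between the fingers and square_blue below 0.05 N) or (linear speed of tin above 0.6 m/s and contact force between the fingers and tin below 0.05 N) or (linear speed of green_bottle above 0.6 m/s and contact force between the fingers and green_bottle below 0.05 N) or (linear speed of white_red above 0.6 m/s and contact force between the fingers and white_red below 0.05 N)).
It also fails if it takes over 128 s, if anything falls off the work surface, if the arm or the gripper's body presses on something with over 40 N, if the wrist force passes 120 N, or if a joint passes its speed limit or range.

### The arm

A 6-joint arm with a two-finger parallel gripper is mounted at the origin on the work surface. World frame = base frame: x ahead of the robot, y to its left, z up, the work surface at z = 0. Lengths are in m, angles in degrees, forces in N, time in s.
With the tool pointing down it reaches from about 0.4 to 0.825 m from the base axis. Payload 7 kg.
Tool frame: the origin (TCP) lies midway between the tips of the shut fingers; the grasp point (between the pads) lies 19 mm behind it; z points along the fingers, y is the line along which they close (so a half turn about z gives the same grasp; the last joint's range is limited). The gripper opens to 88 mm and grips with 3 to 60 N. Pads are 19 mm wide; open, the fingers measure 130 mm over their backs; the gripper's body (78 mm by 193 mm) begins 47 mm behind the grasp point.
Start: joints at [-47.836, 20.546, 0.682, 0, -70.136, -16.507], TCP at [0.292, -0.608, 0.227] pointing down, gripper open.
Joint ranges: [-176.03, 176.03], [-82.01, 121.73], [-58.28, 71.71], [-173.87, 95.51], [-174.79, -0.11], [-173.66, 173.66]. Speed limits (degrees/s): [136.94, 136.94, 172.46, 180, 180, 180].

### API

Orientations are given as [roll, pitch, yaw] about the fixed x, y, z axes, in that order (R = Rz(yaw) Ry(pitch) Rx(roll)).
In Python, from plant import ctrl gives the robot as it stands.
- The arm moves only by the tool arm_command, never from a script. Its argument "steps" is a list of rows, each an object with "translation": the shift along the tool's x, y, z in mm, a list of three; "rotation": the turn, a rotation vector about the tool's x, y, z in units of 5 degrees (1.0 is 5 degrees), a list of three; "claw": the finger opening in mm, from 0 to 87.6. In form: [{"translation": [x, y, z], "rotation": [rx, ry, rz], "claw": claw}, ...]. A call has 1 to 5 rows; each row is the pose to reach, as a shift and turn from the pose commanded when the call began, along the tool's axes at that moment; what a row does not reach only later rows make up. A row lasts 1/10 s, in which the tool goes at most 50 mm and 8.59 degrees, less where a joint would pass 70% of its speed; a pose out of reach is approached as far as the arm can. A call with a gripper value outside its range is refused whole. The fingers move at their own pace and stop on an object; the grip force is fixed at half the most. Time passes only in rows, so rows that repeat a pose let the fingers close. It gives the time, the measured TCP pose, the force, the opening and the grip force at its end, in the units of the state.
- ctrl.get_obs(): the state, without advancing time (a new reading comes with each control period).
- ctrl.snapshot(name): name is "scene" or "top" or "wrist"; returns (picture, depth): 420x560x3 uint8, red, green, blue; 420x560 float32, m along the optical axis (not along the pixel's ray), 0 where there is no reading.
- ctrl.calibration(name): a dict with "vertical_fov" (degrees; the focal length in pixels is half the picture's height over the tangent of half this angle, whatever the lens; pixels are square), "cx", "cy" (the principal point, pixels), "k1" (the pictures are not rectified: a ray, as slopes to the right and down, at radius r is drawn at 1 + k1 r^2 times it, then the intrinsics apply), "rvec" (rotation vector, rad) and "tvec" (3), from world to camera coordinates, as OpenCV has them; the wrist camera has in their place "hand_eye" (4x4, takes a point from camera to tool coordinates, whose origin is the TCP and whose axes are the flange's). Camera axes: x right, y down, z forward; pixel columns grow to the right and rows downward; lengths in m; the calibration is good to about 2 mm. A picture is of the moment at which its call begins: read the wrist's pose just before it. calibration takes no time and is no camera call.
- ctrl.close_job(): hands the job in; it is judged then, once.
The state is a dict: "clock": time; "joint_pos": joint angles; "qvel": joint speeds; "tau": joint torques, N m; "tool_pos": TCP position; "orientation": TCP orientation; "force": force on the tool from outside, world axes, zero at the start; "moment": the same for the moment, N m; "opening": finger opening in m; "gripper_force": force on a finger pad.
Only numpy, scipy, OpenCV 4.12 (cv2) and the standard library are available. Lean on these libraries where they do the work, as an engineer would, in place of code of your own. Each camera call takes 0.05 s, during which the arm holds its last target. There are 200 camera calls.

## Working session

There is one attempt and no reset: what is moved stays moved. The work goes in short steps, Python scripts to look and compute and a tool call to move; the robot and the scene stay as the last step left them, time stands still between calls to the robot, and variables do not carry over. Pictures are saved under pics/ and viewed, at most 14 in all, crops included, and the job is handed in when it is done.

Besides the shell and the picture viewer there is one more tool, called after ">>>" as name(argument=value, ...), one argument or row to a line, values as JSON. arm_command: Moves the arm, as the interface text tells. Its arguments: {"type":"object","properties":{"steps":{"type":"array"}},"required":["steps"]}

```bash
ls; mkdir -p pics
cat > h.py <<'E'
import numpy as np,cv2
from scipy.spatial.transform import Rotation as R
from plant import ctrl
def K(c,h=420):
    f=h/2/np.tan(np.radians(c["vertical_fov"])/2); return f,c["cx"],c["cy"],c["k1"]
def ray(c,u,v):
    f,cx,cy,k=K(c); d=np.array([(u-cx)/f,(v-cy)/f]); s=d.copy()
    for _ in range(20): s=d/(1+k*(s@s))
    return np.array([s[0],s[1],1.])
def pose(name,obs=None):
    c=ctrl.calibration(name)
    if "rvec" in c:
        Rm=cv2.Rodrigues(np.array(c["rvec"],float))[0]; return c,Rm.T,-Rm.T@np.array(c["tvec"],float).ravel()
    T=np.array(c["hand_eye"]); Rt=R.from_euler('xyz',obs["orientation"],degrees=True).as_matrix()
    return c,Rt@T[:3,:3],Rt@T[:3,3]+np.array(obs["tool_pos"])
def onplane(P,u,v,z):
    c,Rm,t=P; d=Rm@ray(c,u,v); return t+d*(z-t[2])/d[2]
def cloud(P,D):
    c,Rm,t=P; f,cx,cy,k=K(c)
    v,u=np.mgrid[0:D.shape[0],0:D.shape[1]]
    d=np.stack([(u-cx)/f,(v-cy)/f],-1); s=d.copy()
    for _ in range(20): s=d/(1+k*(s**2).sum(-1,keepdims=True))
    p=np.concatenate([s,np.ones(D.shape+(1,))],-1)*D[...,None]
    return p@Rm.T+t
E
python3 - <<'E'
from h import *
o=ctrl.get_obs(); print(o)
for n in("top","scene"):
    p,d=ctrl.snapshot(n); cv2.imwrite(f"pics/{n}.png",p[...,::-1]); np.save(n+".npy",d); np.save(n+"p.npy",p)
    P=pose(n); print(n,P[0],P[2])
E
```

```text
pics
{'clock': 0.0, 'joint_pos': array([-4.78353237e+01,  2.05908260e+01,  6.33395555e-01, -1.77686110e-02,
       -7.01357403e+01, -1.65074119e+01]), 'qvel': array([-0.02148412,  0.08904933, -0.05997369, -0.05474534,  0.04966248,
       -0.0319285 ]), 'tau': array([-1.31945813e-03, -5.82716024e+01,  2.93043441e+01,  6.99675992e+00,
        6.81476711e-03, -1.40722004e-04]), 'tool_pos': array([ 0.29202356, -0.60802184,  0.22563409]), 'orientation': array([ 1.79905923e+02, -1.04605691e-02, -1.54348778e+02]), 'force': array([-3.11057470e-01,  7.61943019e-04, -1.26839069e+00]), 'moment': array([ 0.03644083, -0.00124465, -0.02761366]), 'gripper_force': 0.0, 'opening': 0.0876234707144033}
top {'vertical_fov': 55.4243362656575, 'cx': 280.52011715541397, 'cy': 210.80479719875606, 'k1': 0.015691729577983638, 'rvec': array([ 2.16316522, -2.19815374,  0.17735493]), 'tvec': array([-0.01492255,  0.58438904,  0.71471348])} [0.49584324 0.00938241 0.77884533]
scene {'vertical_fov': 43.7543569311694, 'cx': 275.1529468669229, 'cy': 205.26447559699017, 'k1': -0.10068758845215901, 'rvec': array([ 2.32259054,  0.82760387, -0.28561794]), 'tvec': array([-0.46810095, -0.24994561,  1.28735913])} [ 0.99698575 -0.50295661  0.83182865]
```

View pics/top.png

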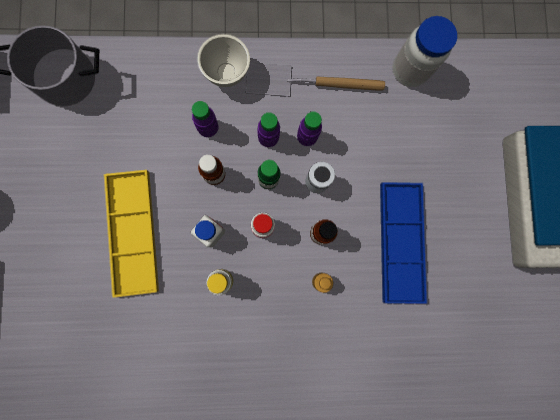

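View pics/scene.png

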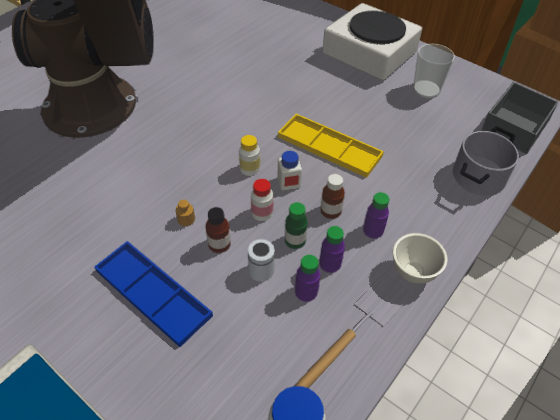

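The top view shows the yellow tray at (131,233) and the blue tray at (403,243). The targets are:
- Amber bottle with black cap: (325,231)
- Square jar with blue cap: (205,230)
- Tin: (321,175)
- Green bottle: (268,172)
- White bottle with red cap: (262,224)

The bystanders are the amber bottle with white cap at (209,164), the yellow-capped bottle at (218,283) and the weight at (323,283). Green bottle candidates by green cap are (268,172), (201,110), (268,122) and (313,121). The last three have purple bodies, so (268,172), dark green with a white label, is the one meant.

For the amber bottle, (325,231) has a black cap and (209,164) a white one. For the white bottle, (262,224) has a red cap and (218,283) a yellow one. I'll confirm these in one crop and measure.

Run:
```python
from h import *
p=np.load("scenep.npy");cv2.imwrite("pics/crop.png",cv2.resize(p[125:310,160:400,::-1],None,fx=3,fy=3,interpolation=3))
D=np.load("top.npy");p=np.load("topp.npy");P=pose("top");C=cloud(P,D)
seeds=dict(amber_black=(327,230,.096),square=(205,230,.080),tin=(321,175,.070),green=(268,169,.1),red=(262,224,.086),amber_white=(208,163,.096),yellow=(217,284,.086),weight=(324,284,.052),pur1=(201,110,.1),pur2=(269,121,.1),pur3=(313,120,.1))
for n,(u,v,h) in seeds.items():
    w=C[v-18:v+19,u-18:u+19]; m=(w[...,2]>h-.008)&(w[...,2]<h+.012)
    k,l,s,c=cv2.connectedComponentsWithStats(m.astype(np.uint8)); i=1+np.argmax(s[1:,4]) if k>1 else 0
    x=w[l==i]; q=(x.min(0)+x.max(0))/2
    uu,vv=c[i]+[u-18,v-18]
    print(n,onplane(P,uu,vv,h).round(3),q.round(3),"px",np.round([uu,vv],1),s[i,4])
hsv=cv2.cvtColor(p,cv2.COLOR_RGB2HSV)
for n,lo,hi,x0,x1,y0,y1 in(("ytray",(20,120,60),(35,255,255),90,170,150,310),("btray",(105,150,40),(130,255,255),370,435,170,310)):
    m=cv2.inRange(hsv,lo,hi);z=np.zeros_like(m);z[y0:y1,x0:x1]=m[y0:y1,x0:x1]
    c=max(cv2.findContours(z,0,2)[0],key=cv2.contourArea)[:,0]
    X=np.array([onplane(P,*q,.016)[:2] for q in c]).astype(np.float32)
    r=cv2.minAreaRect(X*1000);b=cv2.boxPoints(r);print(n,r,b.tolist())
# square jar yaw: white body corners
m=cv2.inRange(hsv,(0,0,110),(180,70,255));print()
```

```text
amber_black [ 0.544 -0.103  0.096] [ 0.544 -0.103  0.094] px [327.9 229.4] 237
square [0.548 0.11  0.08 ] [0.548 0.111 0.078] px [204.6 229.3] 319
tin [ 0.646 -0.098  0.07 ] [ 0.646 -0.098  0.069] px [321.3 174.3] 539
green [ 0.652 -0.003  0.1  ] [ 0.652 -0.003  0.097] px [268.9 167.7] 235
red [0.558 0.01  0.086] [0.558 0.011 0.084] px [262.2 222.7] 294
amber_white [0.662 0.104 0.096] [0.663 0.104 0.094] px [207.3 162.8] 239
yellow [0.457 0.089 0.086] [0.457 0.089 0.084] px [216.7 282.6] 318
weight [ 0.451 -0.101  0.052] [ 0.451 -0.101  0.052] px [324.6 282.6] 115
pur1 [0.757 0.116 0.1  ] [0.758 0.116 0.098] px [200.1 109.3] 241
pur2 [ 0.736 -0.004  0.1  ] [ 0.737 -0.004  0.098] px [268.7 120.6] 235
pur3 [ 0.738 -0.081  0.1  ] [ 0.739 -0.082  0.098] px [312.7 119.6] 234
ytray ((550.4263305664062, 257.1026611328125), (232.64012145996094, 83.88406372070312), 5.7102508544921875) [[430.51031494140625, 287.26300048828125], [438.85662841796875, 203.795166015625], [670.3423461914062, 226.94232177734375], [661.9960327148438, 310.41015625]]
btray ((523.1838989257812, -260.188232421875), (83.76038360595703, 231.314453125), 88.32042694091797) [[406.3488464355469, -298.6605224609375], [637.56396484375, -305.4403076171875], [640.0189208984375, -221.7159423828125], [408.8038330078125, -214.9361572265625]]
```

View pics/crop.png

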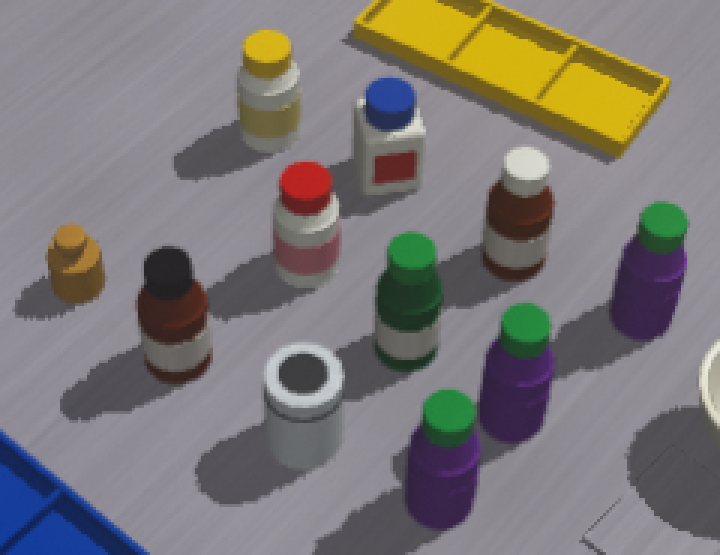

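The crop confirms each of them: amber with black cap, red-capped white bottle, blue-capped square jar, metal tin, and one dark green bottle among three purple ones. Next I'll get the square jar's yaw.

Run:
```python
from h import *
for n in("top","scene"):
    C=cloud(pose(n),np.load(n+".npy")).reshape(-1,3)
    m=(abs(C[:,0]-.548)<.04)&(abs(C[:,1]-.111)<.04)&(C[:,2]>(.045 if n=="top" else .03))&(C[:,2]<.060)
    X=C[m][:,:2].astype(np.float32)*1000; r=cv2.minAreaRect(X); print(n,len(X),r,np.round(cv2.boxPoints(r)).tolist())
```

```text
top 195 ((548.5169067382812, 110.64543151855469), (44.11141586303711, 44.41731643676758), 50.63302993774414) [[517.0, 108.0], [552.0, 80.0], [580.0, 114.0], [545.0, 142.0]]
scene 304 ((550.314208984375, 110.30751037597656), (43.60929489135742, 46.148983001708984), 51.05710220336914) [[519.0, 108.0], [555.0, 79.0], [582.0, 113.0], [546.0, 142.0]]
```

>>> arm_command(
  steps=[
    {"translation": [0,0,0],"rotation": [0,0,1.7],"claw": 70},
    {"translation": [0,0,0],"rotation": [0,0,3.4],"claw": 70},
    {"translation": [0,0,0],"rotation": [0,0,5.13],"claw": 70},
    {"translation": [0,0,0],"rotation": [0,0,5.13],"claw": 70},
  ],
)

```text
clock: 0.5
tool_pos: [0.2921, -0.6082, 0.226]
orientation: [180.0, -0.0, 179.9]
force: [0.5, 0.6, -0.9]
opening: 0.0706
gripper_force: 0.0
```

>>> arm_command(
  steps=[
    {"translation": [-252,505,0],"rotation": [0,0,0],"claw": 70},
    {"translation": [-252,505,0],"rotation": [0,0,0],"claw": 70},
    {"translation": [-252,505,0],"rotation": [0,0,0],"claw": 70},
    {"translation": [-252,505,0],"rotation": [0,0,0],"claw": 70},
    {"translation": [-252,505,0],"rotation": [0,0,0],"claw": 70},
  ],
)

```text
clock: 1.0
tool_pos: [0.4042, -0.3829, 0.2265]
orientation: [180.0, 0.0, -179.7]
force: [0.7, -0.2, 0.7]
opening: 0.0704
gripper_force: 0.0
```

>>> arm_command(
  steps=[
    {"translation": [-140,281,0],"rotation": [0,0,0],"claw": 70},
    {"translation": [-140,281,0],"rotation": [0,0,0],"claw": 70},
    {"translation": [-140,281,0],"rotation": [0,0,0],"claw": 70},
    {"translation": [-140,281,0],"rotation": [0,0,0],"claw": 70},
    {"translation": [-140,281,0],"rotation": [0,0,0],"claw": 70},
  ],
)

```text
clock: 1.5
tool_pos: [0.5158, -0.1589, 0.2268]
orientation: [180.0, 0.0, -179.7]
force: [0.6, -0.8, -0.1]
opening: 0.07
gripper_force: 0.0
```

>>> arm_command(
  steps=[
    {"translation": [-28,57,0],"rotation": [0,0,0],"claw": 70},
    {"translation": [-28,57,0],"rotation": [0,0,0],"claw": 70},
    {"translation": [-28,57,0],"rotation": [0,0,0],"claw": 70},
  ],
)

```text
clock: 1.8
tool_pos: [0.544, -0.102, 0.2262]
orientation: [180.0, -0.0, -179.6]
force: [0.2, -1.5, 0.2]
opening: 0.0699
gripper_force: 0.0
```

Run:
```python
from h import *
o=ctrl.get_obs(); print(o["tool_pos"],o["orientation"],o["joint_pos"].round(1))
p,D=ctrl.snapshot("wrist"); cv2.imwrite("pics/w1.png",p[...,::-1])
P=pose("wrist",o);C=cloud(P,D);hi=(C[...,2]>.05)&(D>0)&(C[...,2]<.11)
k,l,s,c=cv2.connectedComponentsWithStats(hi.astype(np.uint8))
for i in range(1,k):
    if s[i,4]>150:
        x=C[l==i];x=x[x[:,2]>x[:,2].max()-.006];print(c[i].round(),s[i,4],((x.min(0)+x.max(0))/2).round(4))
```

```text
[ 0.54401891 -0.10196843  0.22618463] [ 1.79998835e+02 -2.88515085e-02 -1.79587665e+02] [  9.7   9.2 -14.8  -0.  -66.  -99.2]
[476. 103.] 2197 [0.4544 0.0889 0.0838]
[282.  97.] 245 [ 0.4486 -0.1012  0.0512]
[280. 187.] 1325 [ 0.5411 -0.103   0.0939]
[476. 192.] 1888 [0.5456 0.1111 0.0774]
[383. 201.] 1467 [0.5552 0.0104 0.0834]
[283. 269.] 1238 [ 0.6394 -0.0984  0.0682]
[295. 332.] 721 [ 0.7245 -0.0809  0.0851]
[354. 333.] 606 [ 0.7227 -0.0032  0.0868]
```

View pics/w1.png

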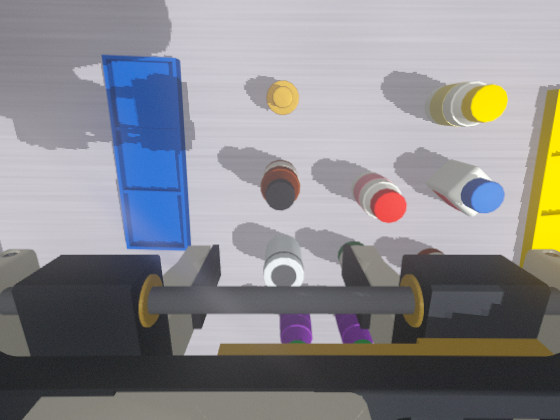

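The wrist view shows the black-capped bottle at (280,187) between the fingers' line. Both views agree within 3 mm, so I'm descending.

>>> arm_command(
  steps=[
    {"translation": [2,1,50],"rotation": [0,0,0],"claw": 70},
    {"translation": [2,1,100],"rotation": [0,0,0],"claw": 70},
    {"translation": [2,1,145],"rotation": [0,0,0],"claw": 70},
    {"translation": [2,1,175],"rotation": [0,0,0],"claw": 70},
    {"translation": [2,1,190],"rotation": [0,0,0],"claw": 70},
  ],
)

```text
clock: 2.35
tool_pos: [0.5386, -0.1047, 0.0336]
orientation: [-180.0, -0.3, -180.0]
force: [-0.7, -0.2, 1.5]
opening: 0.0699
gripper_force: 0.0
```

>>> arm_command(
  steps=[
    {"translation": [0,0,0],"rotation": [0,0,0],"claw": 60},
    {"translation": [0,0,0],"rotation": [0,0,0],"claw": 50},
    {"translation": [0,0,0],"rotation": [0,0,0],"claw": 44},
    {"translation": [0,0,0],"rotation": [0,0,0],"claw": 36},
    {"translation": [0,0,0],"rotation": [0,0,0],"claw": 36},
  ],
)

```text
clock: 2.85
tool_pos: [0.5422, -0.103, 0.0379]
orientation: [180.0, 0.1, -180.0]
force: [-1.4, 0.5, 4.8]
opening: 0.0435
gripper_force: 30.0
```

>>> arm_command(
  steps=[
    {"translation": [0,0,-15],"rotation": [0,0,0],"claw": 36},
    {"translation": [0,0,-45],"rotation": [0,0,0],"claw": 36},
    {"translation": [0,0,-85],"rotation": [0,0,0],"claw": 36},
    {"translation": [0,0,-125],"rotation": [0,0,0],"claw": 36},
    {"translation": [0,0,-150],"rotation": [0,0,0],"claw": 36},
  ],
)

```text
clock: 3.35
tool_pos: [0.5421, -0.1029, 0.1901]
orientation: [180.0, 0.2, -180.0]
force: [0.6, -0.6, -1.3]
opening: 0.0435
gripper_force: 30.0
```

>>> arm_command(
  steps=[
    {"translation": [4,20,0],"rotation": [0,0,0],"claw": 36},
    {"translation": [11,60,0],"rotation": [0,0,0],"claw": 36},
    {"translation": [19,100,0],"rotation": [0,0,0],"claw": 36},
    {"translation": [26,140,0],"rotation": [0,0,0],"claw": 36},
    {"translation": [34,180,0],"rotation": [0,0,0],"claw": 36},
  ],
)

```text
clock: 3.85
tool_pos: [0.5066, 0.0785, 0.187]
orientation: [180.0, 0.0, -180.0]
force: [0.5, 0.6, -1.1]
opening: 0.0431
gripper_force: 30.0
```

>>> arm_command(
  steps=[
    {"translation": [8,40,0],"rotation": [0,0,0],"claw": 36},
    {"translation": [15,80,0],"rotation": [0,0,0],"claw": 36},
    {"translation": [23,120,0],"rotation": [0,0,0],"claw": 36},
    {"translation": [30,155,0],"rotation": [0,0,0],"claw": 36},
    {"translation": [33,175,0],"rotation": [0,0,0],"claw": 36},
  ],
)

```text
clock: 4.35
tool_pos: [0.4733, 0.2545, 0.1869]
orientation: [180.0, 0.0, -179.9]
force: [0.6, -0.4, -0.6]
opening: 0.0433
gripper_force: 30.0
```

>>> arm_command(
  steps=[
    {"translation": [0,0,0],"rotation": [0,0,0],"claw": 36},
    {"translation": [0,0,0],"rotation": [0,0,0],"claw": 36},
  ],
)

```text
clock: 4.55
tool_pos: [0.4737, 0.2522, 0.1865]
orientation: [-180.0, -0.0, -179.9]
force: [-0.0, 0.5, -1.3]
opening: 0.0432
gripper_force: 30.0
```

Run:
```python
from h import *
o=ctrl.get_obs(); print(o["tool_pos"],o["orientation"],o["joint_pos"].round(1))
p,D=ctrl.snapshot("wrist"); cv2.imwrite("pics/w2.png",p[...,::-1])
P=pose("wrist",o)
hsv=cv2.cvtColor(p,cv2.COLOR_RGB2HSV);m=cv2.inRange(hsv,(20,150,60),(35,255,255))
m[:, :150]=0
c=max(cv2.findContours(m,0,2)[0],key=cv2.contourArea)[:,0]
X=np.array([onplane(P,*q,.016)[:2]*1000 for q in c]).astype(np.float32);print(cv2.boundingRect(c),cv2.minAreaRect(X))
```

```text
[0.47373154 0.25217314 0.18652163] [-1.79991920e+02 -2.44201013e-02 -1.79920545e+02] [  49.     9.3  -20.1   -0.   -60.6 -138.9]
(241, 148, 80, 103) ((491.960693359375, 253.9175262451172), (119.96562957763672, 79.25593566894531), 5.732656478881836)
```

View pics/w2.png

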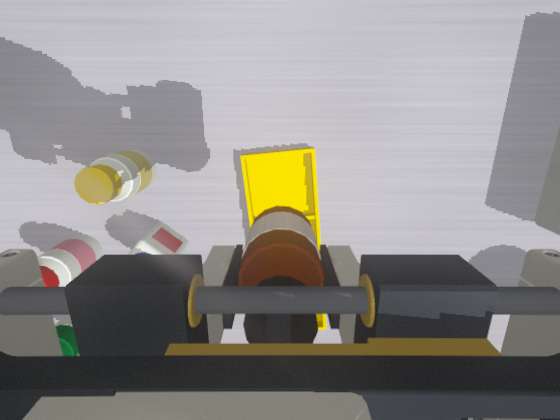

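The wrist view shows the bottle hanging above the near pocket, with the tray end at (280,150). The tray pose agrees with the top view. Lowering.

>>> arm_command(
  steps=[
    {"translation": [0,0,40],"rotation": [0,0,0],"claw": 36},
    {"translation": [0,0,80],"rotation": [0,0,0],"claw": 36},
    {"translation": [0,0,115],"rotation": [0,0,0],"claw": 36},
    {"translation": [0,0,132],"rotation": [0,0,0],"claw": 36},
    {"translation": [0,0,140],"rotation": [0,0,0],"claw": 36},
  ],
)

```text
clock: 5.1
tool_pos: [0.4736, 0.2501, 0.0448]
orientation: [-179.9, -0.1, 179.9]
force: [0.2, 0.0, -1.2]
opening: 0.0434
gripper_force: 30.0
```

>>> arm_command(
  steps=[
    {"translation": [0,0,0],"rotation": [0,0,0],"claw": 36},
    {"translation": [0,0,1],"rotation": [0,0,0],"claw": 36},
    {"translation": [0,0,2],"rotation": [0,0,0],"claw": 36},
    {"translation": [0,0,3],"rotation": [0,0,0],"claw": 36},
    {"translation": [0,0,3],"rotation": [0,0,0],"claw": 36},
  ],
)

```text
clock: 5.6
tool_pos: [0.4745, 0.2523, 0.0441]
orientation: [180.0, 0.0, -180.0]
force: [-0.2, 1.0, -1.7]
opening: 0.0433
gripper_force: 30.0
```

>>> arm_command(
  steps=[
    {"translation": [0,0,1],"rotation": [0,0,0],"claw": 36},
    {"translation": [0,0,2],"rotation": [0,0,0],"claw": 36},
    {"translation": [0,0,2],"rotation": [0,0,0],"claw": 36},
  ],
)

```text
clock: 5.9
tool_pos: [0.4743, 0.2522, 0.0419]
orientation: [180.0, 0.0, -180.0]
force: [-1.1, -0.1, 3.0]
opening: 0.0433
gripper_force: 30.0
```

>>> arm_command(
  steps=[
    {"translation": [0,0,0],"rotation": [0,0,0],"claw": 48},
    {"translation": [0,0,0],"rotation": [0,0,0],"claw": 56},
    {"translation": [0,0,0],"rotation": [0,0,0],"claw": 64},
    {"translation": [0,0,0],"rotation": [0,0,0],"claw": 64},
    {"translation": [0,0,-20],"rotation": [0,0,0],"claw": 64},
  ],
)

```text
clock: 6.4
tool_pos: [0.4729, 0.2507, 0.0596]
orientation: [-179.8, -0.2, 180.0]
force: [-0.3, -0.5, -0.8]
opening: 0.0635
gripper_force: 0.0
```

>>> arm_command(
  steps=[
    {"translation": [0,0,-40],"rotation": [0,0,0],"claw": 66},
    {"translation": [0,0,-80],"rotation": [0,0,0],"claw": 66},
    {"translation": [0,0,-120],"rotation": [0,0,0],"claw": 66},
    {"translation": [0,0,-150],"rotation": [0,0,0],"claw": 66},
  ],
)

```text
clock: 6.8
tool_pos: [0.4747, 0.2523, 0.2144]
orientation: [179.9, 0.1, -180.0]
force: [0.5, -0.5, -0.7]
opening: 0.066
gripper_force: 0.0
```

>>> arm_command(
  steps=[
    {"translation": [-14,-28,0],"rotation": [0,0,-1.7],"claw": 66},
    {"translation": [-28,-56,0],"rotation": [0,0,-3.4],"claw": 66},
    {"translation": [-42,-84,0],"rotation": [0,0,-5.1],"claw": 66},
    {"translation": [-56,-112,0],"rotation": [0,0,-6.8],"claw": 66},
    {"translation": [-73,-141,0],"rotation": [0,0,-8.5],"claw": 66},
  ],
)

```text
clock: 7.3
tool_pos: [0.5475, 0.11, 0.2117]
orientation: [180.0, 0.0, -137.1]
force: [1.1, 1.7, -0.1]
opening: 0.066
gripper_force: 0.0
```

>>> arm_command(
  steps=[
    {"translation": [0,0,0],"rotation": [0,0,-1.66],"claw": 66},
    {"translation": [0,0,0],"rotation": [0,0,-1.66],"claw": 66},
    {"translation": [0,0,0],"rotation": [0,0,-1.66],"claw": 66},
  ],
)

```text
clock: 7.6
tool_pos: [0.5471, 0.1111, 0.2114]
orientation: [180.0, -0.0, -129.5]
force: [0.3, -0.1, -0.1]
opening: 0.066
gripper_force: 0.0
```

```bash
cat > chk.py <<'E'
from h import *
o=ctrl.get_obs(); print(o["tool_pos"],o["orientation"],o["joint_pos"].round(1))
p,D=ctrl.snapshot("top")
P=pose("top");C=cloud(P,D);hi=(C[...,2]>.04)&(D>0)&(C[...,2]<.115)
k,l,s,c=cv2.connectedComponentsWithStats(hi.astype(np.uint8))
for i in range(1,k):
    if s[i,4]>100:
        x=C[l==i];x=x[x[:,2]>x[:,2].max()-.006];print(c[i].round(),s[i,4],((x.min(0)+x.max(0))/2).round(4))
E
python3 chk.py
```

```text
[0.54709722 0.11108484 0.21142703] [ 1.79988043e+02 -9.02661308e-03 -1.29450549e+02] [ 31.6  10.2 -15.5  -0.  -64.3 -71. ]
[418.  60.] 1208 [ 0.8716 -0.2936  0.1119]
[223.  56.] 946 [0.8703 0.0787 0.0605]
[203. 116.] 562 [0.7579 0.1162 0.1   ]
[310. 126.] 537 [ 0.739  -0.0817  0.1008]
[268. 127.] 520 [ 0.7375 -0.0041  0.1   ]
[537. 194.] 6346 [ 0.6196 -0.5052  0.0877]
[269. 173.] 470 [ 0.653  -0.0028  0.1002]
[321. 175.] 599 [ 0.6464 -0.0985  0.0706]
[262. 224.] 470 [0.5582 0.0106 0.0861]
[210. 233.] 413 [0.5461 0.1088 0.0801]
[219. 281.] 514 [0.4569 0.089  0.0864]
[325. 283.] 114 [ 0.451  -0.1007  0.0526]
```

>>> arm_command(
  steps=[
    {"translation": [0,0,45],"rotation": [0,0,0],"claw": 66},
    {"translation": [0,0,90],"rotation": [0,0,0],"claw": 66},
    {"translation": [0,0,130],"rotation": [0,0,0],"claw": 66},
    {"translation": [0,0,160],"rotation": [0,0,0],"claw": 66},
    {"translation": [0,0,176],"rotation": [0,0,0],"claw": 66},
  ],
)

```text
clock: 8.15
tool_pos: [0.5455, 0.1111, 0.0329]
orientation: [179.9, -0.2, -129.3]
force: [-0.7, 0.5, 0.4]
opening: 0.0655
gripper_force: 0.0
```

>>> arm_command(
  steps=[
    {"translation": [0,0,0],"rotation": [0,0,0],"claw": 58},
    {"translation": [0,0,0],"rotation": [0,0,0],"claw": 50},
    {"translation": [0,0,0],"rotation": [0,0,0],"claw": 44},
    {"translation": [0,0,0],"rotation": [0,0,0],"claw": 36},
    {"translation": [0,0,0],"rotation": [0,0,0],"claw": 36},
  ],
)

```text
clock: 8.65
tool_pos: [0.5481, 0.1117, 0.037]
orientation: [-179.9, 0.1, -129.2]
force: [-2.1, 2.5, 6.4]
opening: 0.0439
gripper_force: 30.0
```

>>> arm_command(
  steps=[
    {"translation": [0,0,-10],"rotation": [0,0,0],"claw": 36},
    {"translation": [0,0,-40],"rotation": [0,0,0],"claw": 36},
    {"translation": [0,0,-80],"rotation": [0,0,0],"claw": 36},
    {"translation": [0,0,-120],"rotation": [0,0,0],"claw": 36},
    {"translation": [0,0,-140],"rotation": [0,0,0],"claw": 36},
  ],
)

```text
clock: 9.15
tool_pos: [0.5485, 0.1113, 0.1802]
orientation: [-179.9, 0.3, -129.2]
force: [0.7, 0.8, -0.6]
opening: 0.0439
gripper_force: 30.0
```

>>> arm_command(
  steps=[
    {"translation": [-15,12,0],"rotation": [0,0,1.6],"claw": 36},
    {"translation": [-40,32,0],"rotation": [0,0,3.2],"claw": 36},
    {"translation": [-65,53,0],"rotation": [0,0,4.8],"claw": 36},
    {"translation": [-92,74,0],"rotation": [0,0,6.4],"claw": 36},
    {"translation": [-115,93,0],"rotation": [0,0,8],"claw": 36},
  ],
)

```text
clock: 9.65
tool_pos: [0.5477, 0.2602, 0.1764]
orientation: [180.0, 0.0, -169.5]
force: [0.5, -0.0, -0.8]
opening: 0.0438
gripper_force: 30.0
```

>>> arm_command(
  steps=[
    {"translation": [0,0,0],"rotation": [0,0,1],"claw": 36},
    {"translation": [0,0,0],"rotation": [0,0,1],"claw": 36},
    {"translation": [0,0,0],"rotation": [0,0,1],"claw": 36},
  ],
)

```text
clock: 9.95
tool_pos: [0.5476, 0.2585, 0.1759]
orientation: [-180.0, -0.0, -174.0]
force: [0.1, 0.1, -1.3]
opening: 0.0437
gripper_force: 30.0
```

>>> arm_command(
  steps=[
    {"translation": [0,0,40],"rotation": [0,0,0],"claw": 36},
    {"translation": [0,0,80],"rotation": [0,0,0],"claw": 36},
    {"translation": [0,0,110],"rotation": [0,0,0],"claw": 36},
    {"translation": [0,0,125],"rotation": [0,0,0],"claw": 36},
    {"translation": [0,0,131],"rotation": [0,0,0],"claw": 36},
  ],
)

```text
clock: 10.45
tool_pos: [0.5471, 0.2573, 0.0429]
orientation: [-179.9, -0.1, -174.2]
force: [0.5, 1.4, -1.1]
opening: 0.0441
gripper_force: 30.0
```

>>> arm_command(
  steps=[
    {"translation": [0,0,1],"rotation": [0,0,0],"claw": 36},
    {"translation": [0,0,2],"rotation": [0,0,0],"claw": 36},
    {"translation": [0,0,2],"rotation": [0,0,0],"claw": 36},
    {"translation": [0,0,3],"rotation": [0,0,0],"claw": 36},
    {"translation": [0,0,3],"rotation": [0,0,0],"claw": 36},
  ],
)

```text
clock: 10.95
tool_pos: [0.548, 0.2592, 0.0421]
orientation: [180.0, 0.0, -174.2]
force: [-0.5, -0.4, -1.6]
opening: 0.0437
gripper_force: 30.0
```

>>> arm_command(
  steps=[
    {"translation": [0,0,1],"rotation": [0,0,0],"claw": 36},
    {"translation": [0,0,1],"rotation": [0,0,0],"claw": 36},
    {"translation": [0,0,2],"rotation": [0,0,0],"claw": 36},
    {"translation": [0,0,2],"rotation": [0,0,0],"claw": 36},
  ],
)

```text
clock: 11.35
tool_pos: [0.5481, 0.2592, 0.041]
orientation: [180.0, 0.1, -174.2]
force: [-4.2, -0.2, 11.9]
opening: 0.0439
gripper_force: 30.0
```

>>> arm_command(
  steps=[
    {"translation": [0,0,0],"rotation": [0,0,0],"claw": 48},
    {"translation": [0,0,0],"rotation": [0,0,0],"claw": 56},
    {"translation": [0,0,0],"rotation": [0,0,0],"claw": 64},
    {"translation": [0,0,0],"rotation": [0,0,0],"claw": 66},
    {"translation": [0,0,-20],"rotation": [0,0,0],"claw": 66},
  ],
)

```text
clock: 11.85
tool_pos: [0.5462, 0.2577, 0.0571]
orientation: [-179.8, -0.3, -174.2]
force: [1.0, 0.3, 0.4]
opening: 0.0653
gripper_force: 0.0
```

>>> arm_command(
  steps=[
    {"translation": [0,0,-40],"rotation": [0,0,0],"claw": 66},
    {"translation": [0,0,-80],"rotation": [0,0,0],"claw": 66},
    {"translation": [0,0,-120],"rotation": [0,0,0],"claw": 66},
    {"translation": [0,0,-150],"rotation": [0,0,0],"claw": 66},
  ],
)

```text
clock: 12.25
tool_pos: [0.5483, 0.2592, 0.2123]
orientation: [179.9, 0.1, -174.2]
force: [0.7, -0.3, 0.1]
opening: 0.066
gripper_force: 0.0
```

>>> arm_command(
  steps=[
    {"translation": [-7,-45,0],"rotation": [0,0,0.3],"claw": 66},
    {"translation": [-15,-92,0],"rotation": [0,0,0.6],"claw": 66},
    {"translation": [-22,-138,0],"rotation": [0,0,0.9],"claw": 66},
    {"translation": [-30,-184,0],"rotation": [0,0,1.16],"claw": 66},
    {"translation": [-37,-230,0],"rotation": [0,0,1.16],"claw": 66},
  ],
)

```text
clock: 12.75
tool_pos: [0.6082, 0.0322, 0.2096]
orientation: [180.0, 0.0, 180.0]
force: [0.6, -0.1, 0.7]
opening: 0.0661
gripper_force: 0.0
```

>>> arm_command(
  steps=[
    {"translation": [-9,-45,0],"rotation": [0,0,0],"claw": 66},
    {"translation": [-18,-90,0],"rotation": [0,0,0],"claw": 66},
    {"translation": [-36,-132,0],"rotation": [0,0,0],"claw": 66},
    {"translation": [-36,-132,0],"rotation": [0,0,0],"claw": 66},
    {"translation": [-36,-132,0],"rotation": [0,0,0],"claw": 66},
  ],
)

```text
clock: 13.25
tool_pos: [0.6438, -0.0994, 0.2087]
orientation: [180.0, -0.1, 179.9]
force: [0.1, 0.5, -0.5]
opening: 0.0659
gripper_force: 0.0
```

```bash
python3 chk.py
```

```text
[ 0.64378481 -0.09941435  0.2087137 ] [ 1.79998141e+02 -6.99369342e-02  1.79857843e+02] [  8.3  19.   -3.9  -0.  -67.1 -98.5]
[211. 119.] 121 [0.7575 0.1021 0.0876]
[266. 127.] 378 [7.374e-01 3.000e-04 9.980e-02]
[537. 194.] 6361 [ 0.6193 -0.5051  0.0886]
[211. 167.] 217 [0.6628 0.0976 0.096 ]
[268. 173.] 441 [ 0.6523 -0.0028  0.1009]
[321. 177.] 511 [ 0.6445 -0.0983  0.0714]
[262. 224.] 474 [0.5581 0.0106 0.0872]
[220. 281.] 246 [0.4571 0.0831 0.086 ]
[325. 283.] 114 [ 0.4509 -0.1004  0.0527]
```

>>> arm_command(
  steps=[
    {"translation": [-1,0,45],"rotation": [0,0,0],"claw": 66},
    {"translation": [-1,0,90],"rotation": [0,0,0],"claw": 66},
    {"translation": [-1,0,130],"rotation": [0,0,0],"claw": 66},
    {"translation": [-1,0,155],"rotation": [0,0,0],"claw": 66},
    {"translation": [-1,0,169],"rotation": [0,0,0],"claw": 66},
  ],
)

```text
clock: 13.8
tool_pos: [0.6435, -0.0967, 0.0382]
orientation: [-180.0, -0.2, -179.9]
force: [0.1, -0.2, 0.5]
opening: 0.0657
gripper_force: 0.0
```

>>> arm_command(
  steps=[
    {"translation": [0,0,0],"rotation": [0,0,0],"claw": 60},
    {"translation": [0,0,0],"rotation": [0,0,0],"claw": 54},
    {"translation": [0,0,0],"rotation": [0,0,0],"claw": 48},
    {"translation": [0,0,0],"rotation": [0,0,0],"claw": 40},
    {"translation": [0,0,0],"rotation": [0,0,0],"claw": 40},
  ],
)

```text
clock: 14.3
tool_pos: [0.6461, -0.0979, 0.0424]
orientation: [180.0, 0.2, -180.0]
force: [-1.9, 1.3, 6.6]
opening: 0.0474
gripper_force: 30.0
```

>>> arm_command(
  steps=[
    {"translation": [0,0,-15],"rotation": [0,0,0],"claw": 40},
    {"translation": [0,0,-45],"rotation": [0,0,0],"claw": 40},
    {"translation": [0,0,-85],"rotation": [0,0,0],"claw": 40},
    {"translation": [0,0,-125],"rotation": [0,0,0],"claw": 40},
    {"translation": [0,0,-145],"rotation": [0,0,0],"claw": 40},
  ],
)

```text
clock: 14.8
tool_pos: [0.6462, -0.0985, 0.191]
orientation: [-180.0, 0.3, -180.0]
force: [1.4, 0.2, -0.3]
opening: 0.0477
gripper_force: 30.0
```

>>> arm_command(
  steps=[
    {"translation": [1,20,0],"rotation": [0,0,0],"claw": 40},
    {"translation": [3,60,0],"rotation": [0,0,0],"claw": 40},
    {"translation": [5,100,0],"rotation": [0,0,0],"claw": 40},
    {"translation": [8,140,0],"rotation": [0,0,0],"claw": 40},
    {"translation": [10,180,0],"rotation": [0,0,0],"claw": 40},
  ],
)

```text
clock: 15.3
tool_pos: [0.6344, 0.0831, 0.1868]
orientation: [180.0, 0.0, 180.0]
force: [0.6, 0.1, -0.5]
opening: 0.0474
gripper_force: 30.0
```

>>> arm_command(
  steps=[
    {"translation": [3,40,0],"rotation": [0,0,-0.3],"claw": 40},
    {"translation": [5,80,0],"rotation": [0,0,-0.6],"claw": 40},
    {"translation": [7,120,0],"rotation": [0,0,-0.9],"claw": 40},
    {"translation": [9,160,0],"rotation": [0,0,-1.1],"claw": 40},
    {"translation": [11,185,0],"rotation": [0,0,-1.1],"claw": 40},
  ],
)

```text
clock: 15.8
tool_pos: [0.6235, 0.2693, 0.1866]
orientation: [180.0, 0.0, -174.4]
force: [-0.2, -0.3, -0.9]
opening: 0.0476
gripper_force: 30.0
```

>>> arm_command(
  steps=[
    {"translation": [0,0,0],"rotation": [0,0,0],"claw": 40},
    {"translation": [0,0,0],"rotation": [0,0,0],"claw": 40},
    {"translation": [0,0,0],"rotation": [0,0,0],"claw": 40},
  ],
)

```text
clock: 16.1
tool_pos: [0.6239, 0.266, 0.1861]
orientation: [180.0, 0.0, -174.5]
force: [0.6, -0.4, -0.8]
opening: 0.0475
gripper_force: 30.0
```

>>> arm_command(
  steps=[
    {"translation": [0,0,40],"rotation": [0,0,0],"claw": 40},
    {"translation": [0,0,80],"rotation": [0,0,0],"claw": 40},
    {"translation": [0,0,112],"rotation": [0,0,0],"claw": 40},
    {"translation": [0,0,128],"rotation": [0,0,0],"claw": 40},
    {"translation": [0,0,135],"rotation": [0,0,0],"claw": 40},
  ],
)

```text
clock: 16.6
tool_pos: [0.6232, 0.2648, 0.0487]
orientation: [-179.9, -0.2, -174.6]
force: [-0.3, -0.2, 0.2]
opening: 0.0476
gripper_force: 30.0
```

>>> arm_command(
  steps=[
    {"translation": [0,0,1],"rotation": [0,0,0],"claw": 40},
    {"translation": [0,0,2],"rotation": [0,0,0],"claw": 40},
    {"translation": [0,0,3],"rotation": [0,0,0],"claw": 40},
    {"translation": [0,0,4],"rotation": [0,0,0],"claw": 40},
    {"translation": [0,0,4],"rotation": [0,0,0],"claw": 40},
  ],
)

```text
clock: 17.1
tool_pos: [0.6241, 0.2671, 0.0472]
orientation: [180.0, 0.0, -174.5]
force: [-0.0, 0.1, -1.3]
opening: 0.0475
gripper_force: 30.0
```

>>> arm_command(
  steps=[
    {"translation": [0,0,1],"rotation": [0,0,0],"claw": 40},
    {"translation": [0,0,1],"rotation": [0,0,0],"claw": 40},
    {"translation": [0,0,2],"rotation": [0,0,0],"claw": 40},
    {"translation": [0,0,2],"rotation": [0,0,0],"claw": 40},
  ],
)

```text
clock: 17.5
tool_pos: [0.6242, 0.2671, 0.0464]
orientation: [180.0, 0.1, -174.5]
force: [-3.9, -0.9, 11.7]
opening: 0.0473
gripper_force: 30.0
```

>>> arm_command(
  steps=[
    {"translation": [0,0,0],"rotation": [0,0,0],"claw": 52},
    {"translation": [0,0,0],"rotation": [0,0,0],"claw": 58},
    {"translation": [0,0,0],"rotation": [0,0,0],"claw": 64},
    {"translation": [0,0,0],"rotation": [0,0,0],"claw": 66},
    {"translation": [0,0,-20],"rotation": [0,0,0],"claw": 66},
  ],
)

```text
clock: 18.0
tool_pos: [0.6221, 0.2657, 0.0616]
orientation: [-179.9, -0.3, -174.5]
force: [-0.7, 0.0, 0.5]
opening: 0.0655
gripper_force: 0.0
```

>>> arm_command(
  steps=[
    {"translation": [0,0,-40],"rotation": [0,0,0],"claw": 66},
    {"translation": [0,0,-80],"rotation": [0,0,0],"claw": 66},
    {"translation": [0,0,-120],"rotation": [0,0,0],"claw": 66},
    {"translation": [0,0,-145],"rotation": [0,0,0],"claw": 66},
  ],
)

```text
clock: 18.4
tool_pos: [0.6248, 0.2672, 0.2131]
orientation: [179.9, 0.2, -174.5]
force: [1.3, -1.2, 1.2]
opening: 0.066
gripper_force: 0.0
```

>>> arm_command(
  steps=[
    {"translation": [0,-45,0],"rotation": [0,0,0.3],"claw": 66},
    {"translation": [0,-90,0],"rotation": [0,0,0.6],"claw": 66},
    {"translation": [-1,-135,0],"rotation": [0,0,0.9],"claw": 66},
    {"translation": [-1,-180,0],"rotation": [0,0,1.1],"claw": 66},
    {"translation": [-2,-225,0],"rotation": [0,0,1.1],"claw": 66},
  ],
)

```text
clock: 18.9
tool_pos: [0.6473, 0.0414, 0.2095]
orientation: [180.0, -0.0, 180.0]
force: [0.8, -0.2, -0.1]
opening: 0.0661
gripper_force: 0.0
```

>>> arm_command(
  steps=[
    {"translation": [-2,-30,0],"rotation": [0,0,0],"claw": 66},
    {"translation": [-5,-46,0],"rotation": [0,0,0],"claw": 66},
    {"translation": [-5,-46,0],"rotation": [0,0,0],"claw": 66},
    {"translation": [-5,-46,0],"rotation": [0,0,0],"claw": 66},
  ],
)

```text
clock: 19.3
tool_pos: [0.6526, -0.0027, 0.2093]
orientation: [180.0, -0.0, 180.0]
force: [-0.5, 0.1, 0.7]
opening: 0.0658
gripper_force: 0.0
```

```bash
python3 chk.py
```

```text
[ 0.65257625 -0.00267315  0.20931648] [ 1.79992041e+02 -1.31171947e-02  1.79972502e+02] [  16.9   19.1   -3.8   -0.   -67.2 -106.9]
[418.  60.] 1216 [ 0.8703 -0.2937  0.112 ]
[537. 194.] 6367 [ 0.6195 -0.5057  0.0879]
[211. 170.] 402 [0.6599 0.1043 0.0963]
[269. 173.] 471 [ 0.6529 -0.0028  0.1011]
[119. 189.] 757 [0.6245 0.2659 0.0757]
[262. 224.] 474 [0.558  0.0106 0.0868]
[123. 231.] 731 [0.5482 0.257  0.0847]
[124. 273.] 708 [0.4753 0.2511 0.1006]
[219. 281.] 513 [0.457  0.0889 0.0866]
[325. 283.] 115 [ 0.4509 -0.1006  0.0523]
```

>>> arm_command(
  steps=[
    {"translation": [0,0,45],"rotation": [0,0,0],"claw": 66},
    {"translation": [0,0,90],"rotation": [0,0,0],"claw": 66},
    {"translation": [0,0,130],"rotation": [0,0,0],"claw": 66},
    {"translation": [0,0,155],"rotation": [0,0,0],"claw": 66},
    {"translation": [0,0,168],"rotation": [0,0,0],"claw": 66},
  ],
)

```text
clock: 19.85
tool_pos: [0.651, -0.0017, 0.0387]
orientation: [-180.0, -0.2, -179.9]
force: [-0.5, 0.8, -0.6]
opening: 0.0657
gripper_force: 0.0
```

>>> arm_command(
  steps=[
    {"translation": [0,0,0],"rotation": [0,0,0],"claw": 58},
    {"translation": [0,0,0],"rotation": [0,0,0],"claw": 50},
    {"translation": [0,0,0],"rotation": [0,0,0],"claw": 43},
    {"translation": [0,0,0],"rotation": [0,0,0],"claw": 35},
    {"translation": [0,0,0],"rotation": [0,0,0],"claw": 35},
  ],
)

```text
clock: 20.35
tool_pos: [0.6537, -0.0025, 0.0433]
orientation: [180.0, 0.2, -180.0]
force: [-0.7, 2.5, 5.1]
opening: 0.0413
gripper_force: 30.0
```

>>> arm_command(
  steps=[
    {"translation": [0,0,-15],"rotation": [0,0,0],"claw": 35},
    {"translation": [0,0,-45],"rotation": [0,0,0],"claw": 35},
    {"translation": [0,0,-85],"rotation": [0,0,0],"claw": 35},
    {"translation": [0,0,-125],"rotation": [0,0,0],"claw": 35},
    {"translation": [0,0,-145],"rotation": [0,0,0],"claw": 35},
  ],
)

```text
clock: 20.85
tool_pos: [0.6538, -0.0031, 0.192]
orientation: [180.0, 0.3, -180.0]
force: [0.7, 0.5, -1.4]
opening: 0.0411
gripper_force: 30.0
```

>>> arm_command(
  steps=[
    {"translation": [4,-20,0],"rotation": [0,0,0],"claw": 35},
    {"translation": [12,-55,0],"rotation": [0,0,0],"claw": 35},
    {"translation": [20,-95,0],"rotation": [0,0,0],"claw": 35},
    {"translation": [28,-135,0],"rotation": [0,0,0],"claw": 35},
    {"translation": [37,-175,0],"rotation": [0,0,0],"claw": 35},
  ],
)

```text
clock: 21.35
tool_pos: [0.614, -0.1799, 0.1863]
orientation: [180.0, -0.1, -180.0]
force: [0.6, -0.1, -1.5]
opening: 0.0416
gripper_force: 30.0
```

>>> arm_command(
  steps=[
    {"translation": [8,-40,0],"rotation": [0,0,0],"claw": 35},
    {"translation": [15,-72,0],"rotation": [0,0,0],"claw": 35},
    {"translation": [18,-87,0],"rotation": [0,0,0],"claw": 35},
    {"translation": [18,-87,0],"rotation": [0,0,0],"claw": 35},
    {"translation": [18,-87,0],"rotation": [0,0,0],"claw": 35},
  ],
)

```text
clock: 21.85
tool_pos: [0.597, -0.265, 0.1863]
orientation: [180.0, -0.0, 179.9]
force: [0.5, -0.3, -1.5]
opening: 0.0414
gripper_force: 30.0
```

Run:
```python
from h import *
o=ctrl.get_obs(); print(o["tool_pos"],o["orientation"])
p,D=ctrl.snapshot("wrist"); cv2.imwrite("pics/w3.png",p[...,::-1])
P=pose("wrist",o)
m=cv2.inRange(cv2.cvtColor(p,cv2.COLOR_RGB2HSV),(105,150,40),(130,255,255))
c=max(cv2.findContours(m,0,2)[0],key=cv2.contourArea)[:,0]
X=np.array([onplane(P,*q,.016)[:2]*1000 for q in c]).astype(np.float32);print(cv2.boundingRect(c),cv2.minAreaRect(X))
```

```text
[ 0.5969793  -0.2649913   0.18626058] [ 1.79976540e+02 -3.93291753e-02  1.79945705e+02]
(245, 0, 85, 224) ((526.8610229492188, -261.3860168457031), (78.71985626220703, 220.19692993164062), 88.61469268798828)
```

View pics/w3.png

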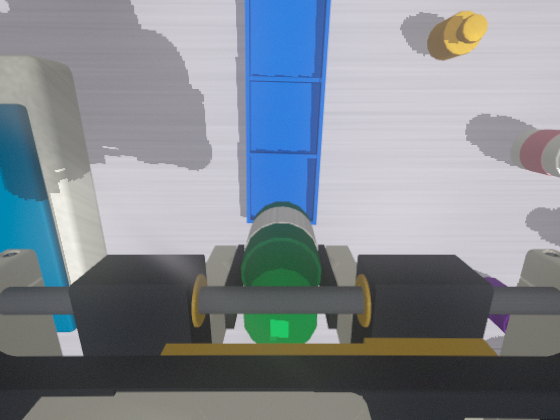

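The green bottle hangs above the far pocket. The tray's far end is at row 222, x ≈ 0.637 m, so the pocket centre is about (0.597, -0.263) m. Lowering.

>>> arm_command(
  steps=[
    {"translation": [0,1,40],"rotation": [0,0,0],"claw": 35},
    {"translation": [0,1,80],"rotation": [0,0,0],"claw": 35},
    {"translation": [0,1,112],"rotation": [0,0,0],"claw": 35},
    {"translation": [0,1,128],"rotation": [0,0,0],"claw": 35},
    {"translation": [0,1,135],"rotation": [0,0,0],"claw": 35},
  ],
)

```text
clock: 22.4
tool_pos: [0.5966, -0.2623, 0.0493]
orientation: [180.0, -0.2, -179.9]
force: [0.0, -0.4, -0.7]
opening: 0.041
gripper_force: 30.0
```

>>> arm_command(
  steps=[
    {"translation": [0,0,1],"rotation": [0,0,0],"claw": 35},
    {"translation": [0,0,2],"rotation": [0,0,0],"claw": 35},
    {"translation": [0,0,3],"rotation": [0,0,0],"claw": 35},
    {"translation": [0,0,4],"rotation": [0,0,0],"claw": 35},
    {"translation": [0,0,4],"rotation": [0,0,0],"claw": 35},
  ],
)

```text
clock: 22.9
tool_pos: [0.5978, -0.264, 0.0482]
orientation: [-180.0, 0.1, -180.0]
force: [-0.2, 0.1, -1.2]
opening: 0.0411
gripper_force: 30.0
```

>>> arm_command(
  steps=[
    {"translation": [0,0,1],"rotation": [0,0,0],"claw": 35},
    {"translation": [0,0,1],"rotation": [0,0,0],"claw": 35},
    {"translation": [0,0,2],"rotation": [0,0,0],"claw": 35},
    {"translation": [0,0,2],"rotation": [0,0,0],"claw": 35},
  ],
)

```text
clock: 23.3
tool_pos: [0.598, -0.264, 0.0473]
orientation: [-180.0, 0.1, -180.0]
force: [-3.7, 2.5, 11.5]
opening: 0.0415
gripper_force: 30.0
```

>>> arm_command(
  steps=[
    {"translation": [0,0,0],"rotation": [0,0,0],"claw": 48},
    {"translation": [0,0,0],"rotation": [0,0,0],"claw": 56},
    {"translation": [0,0,0],"rotation": [0,0,0],"claw": 64},
    {"translation": [0,0,0],"rotation": [0,0,0],"claw": 66},
    {"translation": [0,0,-20],"rotation": [0,0,0],"claw": 66},
  ],
)

```text
clock: 23.8
tool_pos: [0.5955, -0.2635, 0.0627]
orientation: [179.9, -0.3, 180.0]
force: [0.2, -0.8, -0.1]
opening: 0.0654
gripper_force: 0.0
```

>>> arm_command(
  steps=[
    {"translation": [0,0,-40],"rotation": [0,0,0],"claw": 66},
    {"translation": [0,0,-80],"rotation": [0,0,0],"claw": 66},
    {"translation": [0,0,-120],"rotation": [0,0,0],"claw": 66},
    {"translation": [0,0,-145],"rotation": [0,0,0],"claw": 66},
  ],
)

```text
clock: 24.2
tool_pos: [0.5984, -0.2643, 0.2141]
orientation: [-179.9, 0.2, -180.0]
force: [0.5, -0.3, 0.1]
opening: 0.0657
gripper_force: 0.0
```

>>> arm_command(
  steps=[
    {"translation": [6,40,0],"rotation": [0,0,0],"claw": 66},
    {"translation": [12,85,0],"rotation": [0,0,0],"claw": 66},
    {"translation": [18,130,0],"rotation": [0,0,0],"claw": 66},
    {"translation": [25,175,0],"rotation": [0,0,0],"claw": 66},
    {"translation": [32,220,0],"rotation": [0,0,0],"claw": 66},
  ],
)

```text
clock: 24.7
tool_pos: [0.565, -0.0423, 0.2105]
orientation: [180.0, 0.0, 180.0]
force: [0.5, 1.1, 0.5]
opening: 0.0658
gripper_force: 0.0
```

>>> arm_command(
  steps=[
    {"translation": [5,35,0],"rotation": [0,0,0],"claw": 66},
    {"translation": [8,55,0],"rotation": [0,0,0],"claw": 66},
    {"translation": [8,55,0],"rotation": [0,0,0],"claw": 66},
    {"translation": [8,55,0],"rotation": [0,0,0],"claw": 66},
  ],
)

```text
clock: 25.1
tool_pos: [0.5575, 0.0114, 0.2105]
orientation: [-180.0, -0.0, -179.9]
force: [0.4, -0.3, 1.2]
opening: 0.066
gripper_force: 0.0
```

```bash
python3 chk.py
```

```text
[0.55745648 0.0113635  0.21052916] [-1.79993564e+02 -3.11291190e-03 -1.79920314e+02] [  21.3   10.2  -15.7    0.   -64.1 -111.2]
[47. 58.] 2541 [0.8611 0.3992 0.0806]
[418.  60.] 1208 [ 0.8708 -0.2922  0.112 ]
[537. 194.] 6360 [ 0.6195 -0.5048  0.0884]
[412. 201.] 597 [ 0.5967 -0.2634  0.1041]
[219. 281.] 512 [0.457  0.0892 0.0864]
[325. 283.] 115 [ 0.4509 -0.1004  0.0531]
```

>>> arm_command(
  steps=[
    {"translation": [0,0,45],"rotation": [0,0,0],"claw": 66},
    {"translation": [0,0,90],"rotation": [0,0,0],"claw": 66},
    {"translation": [0,0,130],"rotation": [0,0,0],"claw": 66},
    {"translation": [0,0,158],"rotation": [0,0,0],"claw": 66},
    {"translation": [0,0,174],"rotation": [0,0,0],"claw": 66},
  ],
)

```text
clock: 25.65
tool_pos: [0.5561, 0.0092, 0.0337]
orientation: [-179.9, -0.2, 179.9]
force: [-0.0, -0.1, 0.4]
opening: 0.0661
gripper_force: 0.0
```

>>> arm_command(
  steps=[
    {"translation": [0,0,0],"rotation": [0,0,0],"claw": 58},
    {"translation": [0,0,0],"rotation": [0,0,0],"claw": 50},
    {"translation": [0,0,0],"rotation": [0,0,0],"claw": 44},
    {"translation": [0,0,0],"rotation": [0,0,0],"claw": 36},
    {"translation": [0,0,0],"rotation": [0,0,0],"claw": 36},
  ],
)

```text
clock: 26.15
tool_pos: [0.5584, 0.0111, 0.0379]
orientation: [180.0, 0.1, -180.0]
force: [-0.2, -2.2, 4.9]
opening: 0.0434
gripper_force: 30.0
```

>>> arm_command(
  steps=[
    {"translation": [0,0,-15],"rotation": [0,0,0],"claw": 36},
    {"translation": [0,0,-45],"rotation": [0,0,0],"claw": 36},
    {"translation": [0,0,-85],"rotation": [0,0,0],"claw": 36},
    {"translation": [0,0,-125],"rotation": [0,0,0],"claw": 36},
    {"translation": [0,0,-145],"rotation": [0,0,0],"claw": 36},
  ],
)

```text
clock: 26.65
tool_pos: [0.5588, 0.0115, 0.1859]
orientation: [179.9, 0.3, -180.0]
force: [0.3, 0.5, -0.3]
opening: 0.0433
gripper_force: 30.0
```

>>> arm_command(
  steps=[
    {"translation": [3,-20,0],"rotation": [0,0,0],"claw": 36},
    {"translation": [8,-60,0],"rotation": [0,0,0],"claw": 36},
    {"translation": [14,-100,0],"rotation": [0,0,0],"claw": 36},
    {"translation": [19,-140,0],"rotation": [0,0,0],"claw": 36},
    {"translation": [25,-180,0],"rotation": [0,0,0],"claw": 36},
  ],
)

```text
clock: 27.15
tool_pos: [0.5321, -0.1701, 0.1822]
orientation: [180.0, 0.1, -180.0]
force: [0.5, 0.1, -0.9]
opening: 0.0435
gripper_force: 30.0
```

>>> arm_command(
  steps=[
    {"translation": [5,-40,0],"rotation": [0,0,0],"claw": 36},
    {"translation": [10,-75,0],"rotation": [0,0,0],"claw": 36},
    {"translation": [12,-92,0],"rotation": [0,0,0],"claw": 36},
    {"translation": [12,-92,0],"rotation": [0,0,0],"claw": 36},
    {"translation": [12,-92,0],"rotation": [0,0,0],"claw": 36},
  ],
)

```text
clock: 27.65
tool_pos: [0.5203, -0.261, 0.1817]
orientation: [180.0, 0.0, 179.9]
force: [0.5, 0.7, -0.5]
opening: 0.0436
gripper_force: 30.0
```

Target TCP z is about 0.042 m, so I'm lowering by roughly 140 mm.

>>> arm_command(
  steps=[
    {"translation": [0,0,40],"rotation": [0,0,0],"claw": 36},
    {"translation": [0,0,80],"rotation": [0,0,0],"claw": 36},
    {"translation": [0,0,112],"rotation": [0,0,0],"claw": 36},
    {"translation": [0,0,128],"rotation": [0,0,0],"claw": 36},
    {"translation": [0,0,135],"rotation": [0,0,0],"claw": 36},
  ],
)

```text
clock: 28.15
tool_pos: [0.5197, -0.2596, 0.0449]
orientation: [180.0, -0.2, -179.9]
force: [-0.6, 0.2, -1.1]
opening: 0.0433
gripper_force: 30.0
```

>>> arm_command(
  steps=[
    {"translation": [0,0,1],"rotation": [0,0,0],"claw": 36},
    {"translation": [0,0,2],"rotation": [0,0,0],"claw": 36},
    {"translation": [0,0,3],"rotation": [0,0,0],"claw": 36},
    {"translation": [0,0,4],"rotation": [0,0,0],"claw": 36},
    {"translation": [0,0,4],"rotation": [0,0,0],"claw": 36},
  ],
)

```text
clock: 28.65
tool_pos: [0.5207, -0.2609, 0.0431]
orientation: [-180.0, 0.1, -180.0]
force: [-0.5, 0.5, -0.3]
opening: 0.0436
gripper_force: 30.0
```

>>> arm_command(
  steps=[
    {"translation": [0,0,1],"rotation": [0,0,0],"claw": 36},
    {"translation": [0,0,1],"rotation": [0,0,0],"claw": 36},
  ],
)

```text
clock: 28.85
tool_pos: [0.5207, -0.261, 0.0419]
orientation: [-180.0, 0.0, -180.0]
force: [-0.0, 0.2, 0.5]
opening: 0.0433
gripper_force: 30.0
```

>>> arm_command(
  steps=[
    {"translation": [0,0,1],"rotation": [0,0,0],"claw": 36},
    {"translation": [0,0,1],"rotation": [0,0,0],"claw": 36},
  ],
)

```text
clock: 29.05
tool_pos: [0.5208, -0.2611, 0.0418]
orientation: [-180.0, 0.0, -180.0]
force: [-3.3, 2.1, 10.7]
opening: 0.0434
gripper_force: 30.0
```

>>> arm_command(
  steps=[
    {"translation": [0,0,0],"rotation": [0,0,0],"claw": 48},
    {"translation": [0,0,0],"rotation": [0,0,0],"claw": 56},
    {"translation": [0,0,0],"rotation": [0,0,0],"claw": 64},
    {"translation": [0,0,0],"rotation": [0,0,0],"claw": 66},
    {"translation": [0,0,-20],"rotation": [0,0,0],"claw": 66},
  ],
)

```text
clock: 29.55
tool_pos: [0.5186, -0.2604, 0.0582]
orientation: [179.9, -0.3, 180.0]
force: [0.1, 0.1, -0.4]
opening: 0.0654
gripper_force: 0.0
```

>>> arm_command(
  steps=[
    {"translation": [0,0,-40],"rotation": [0,0,0],"claw": 66},
    {"translation": [0,0,-80],"rotation": [0,0,0],"claw": 66},
    {"translation": [0,0,-120],"rotation": [0,0,0],"claw": 66},
    {"translation": [0,0,-150],"rotation": [0,0,0],"claw": 66},
  ],
)

```text
clock: 29.95
tool_pos: [0.521, -0.2611, 0.2133]
orientation: [-180.0, 0.1, -180.0]
force: [-0.0, -0.7, -0.2]
opening: 0.066
gripper_force: 0.0
```

>>> arm_command(
  steps=[
    {"translation": [30,-35,0],"rotation": [0,0,0],"claw": 66},
    {"translation": [60,-70,0],"rotation": [0,0,0],"claw": 66},
    {"translation": [90,-110,0],"rotation": [0,0,0],"claw": 66},
    {"translation": [110,-150,0],"rotation": [0,0,0],"claw": 66},
    {"translation": [110,-180,0],"rotation": [0,0,0],"claw": 66},
  ],
)

```text
clock: 30.45
tool_pos: [0.408, -0.4426, 0.211]
orientation: [-180.0, 0.0, 179.9]
force: [1.4, -0.1, 0.2]
opening: 0.0657
gripper_force: 0.0
```

```bash
python3 chk.py
python3 - <<'E'
from h import *
p,_=ctrl.snapshot("scene");cv2.imwrite("pics/end.png",p[...,::-1])
E
```

```text
[ 0.40804779 -0.4426402   0.2109966 ] [-1.79998872e+02  8.16756984e-03  1.79916506e+02] [-28.8  14.3 -10.2  -0.  -65.4 -61.3]
[48. 61.] 2744 [0.8608 0.3986 0.08  ]
[418.  60.] 1208 [ 0.8708 -0.2936  0.1115]
[223.  56.] 957 [0.8704 0.0788 0.0603]
[203. 116.] 561 [0.758  0.1161 0.1005]
[310. 126.] 534 [ 0.7394 -0.0816  0.1007]
[268. 127.] 520 [ 0.7377 -0.0041  0.1002]
[537. 194.] 6365 [ 0.6194 -0.5055  0.0882]
[210. 168.] 525 [0.6629 0.1044 0.0962]
[119. 189.] 756 [0.6245 0.2653 0.0755]
[412. 201.] 597 [ 0.5967 -0.2633  0.1041]
[123. 231.] 730 [0.5482 0.2571 0.084 ]
[411. 242.] 597 [ 0.5196 -0.2605  0.0905]
[124. 273.] 704 [0.4753 0.2516 0.1003]
[219. 281.] 514 [0.457  0.0891 0.0865]
[325. 283.] 114 [ 0.4509 -0.1006  0.0518]
```

View pics/end.png

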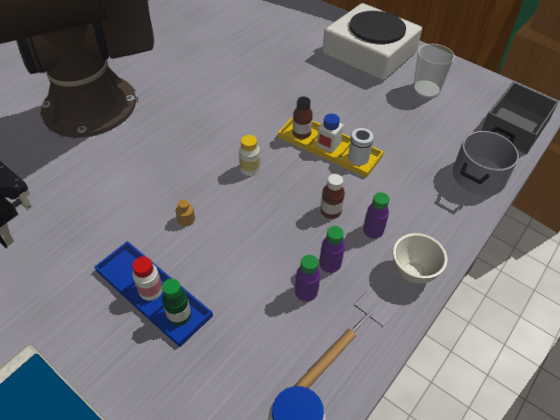

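The picture shows amber/black, square jar and tin upright in the yellow tray (300–360, 115–150). The red-capped and green bottles are upright in the blue tray (148,280) and (175,300), and the bystanders have not moved. Handing in.

```bash
python3 -c "
from plant import ctrl
print(ctrl.close_job())"
```

```text
the job is handed in; nothing more can be done
None
```

The job is handed in: all five things stand upright in pockets of their right trays and the bystanders have not moved, at about 30 s on the robot's clock; the hand-in returned no verdict.

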